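# Sort the kiln-disc tins by heft

## Task

The sealed tins with handles held spare kiln discs: some are still full, some are used up, and they look alike, so heft each sound tin and set the full ones down gently in the blue tray and the empty ones in the white tray, standing upright on the tray floor and let go. Leave the dented tin with the crooked lid where it stands, and do not shift the cup or the bowl.

Things in the scene. Friction and masses are not known exactly. Their poses are not given: they have to be found in the camera images.
- tin_a_mid (a point): centre of a sealed metal tin with green lid and dark strap handle, 63 mm above its underside (overall height 126 mm); z up. The handle is a bar 50 mm long (tin's x), 12 mm wide (tin's y), 12 mm high, its centre 57 mm above this point, with 22 mm free between bar and lid; bar ends on thin posts. Full (0.45 to 0.65 kg in all) or empty (0.13 to 0.15 kg): differs every time
- tin_b_mid (a point): centre of a sealed metal tin with green lid and dark strap handle, 63 mm above its underside (overall height 126 mm); z up. The handle is a bar 50 mm long (tin's x), 12 mm wide (tin's y), 12 mm high, its centre 57 mm above this point, with 22 mm free between bar and lid; bar ends on thin posts. Full (0.45 to 0.65 kg in all) or empty (0.13 to 0.15 kg): differs every time
- tin_c_mid (a point): centre of a sealed metal tin with green lid and dark strap handle, 63 mm above its underside (overall height 126 mm); z up. The handle is a bar 50 mm long (tin's x), 12 mm wide (tin's y), 12 mm high, its centre 57 mm above this point, with 22 mm free between bar and lid; bar ends on thin posts. Full (0.45 to 0.65 kg in all) or empty (0.13 to 0.15 kg): differs every time
- tin_a: tin a again: origin at the centre of its underside; body 70 x 70 mm, lid 74 x 74 mm with its top 92 mm up; opaque, with a paper band; nothing outside shows the contents, which are rigid and may shift a few mm inside
- tin_b: tin b again: origin at the centre of its underside; body 70 x 70 mm, lid 74 x 74 mm with its top 92 mm up; opaque, with a paper band; nothing outside shows the contents, which are rigid and may shift a few mm inside
- tin_c: tin c again: origin at the centre of its underside; body 70 x 70 mm, lid 74 x 74 mm with its top 92 mm up; opaque, with a paper band; nothing outside shows the contents, which are rigid and may shift a few mm inside
- tin_dented: crushed tin of the same make, to be left alone: 70 x 70 mm, only about 100 mm high, green lid askew by some 17 degrees, handle torn down to a stub; origin at the centre of its underside
- tray_full: tray for full tins, fixed to the bench: blue, open top, 280 mm (its x) by 130 mm (its y) outside, walls 5 mm thick and 25 mm high, floor 5 mm thick; origin at the centre of the underside. Room for three tins in a row along its x, 85 mm apart.
- tray_empty: tray for empty tins, fixed to the bench: white, open top, 280 mm (its x) by 130 mm (its y) outside, walls 5 mm thick and 25 mm high, floor 5 mm thick; origin at the centre of the underside. Room for three tins in a row along its x, 85 mm apart.
- cup: green cup, 72 mm wide, 75 mm high, bystander; origin under its centre
- bowl: white bowl, 110 mm wide, 50 mm high, bystander; origin under its centre

How it is judged:
At the end, for the whole second after the job is handed in: The three sound tins stand upright (0.08 rad) and still on a tray floor (centre within 105 mm along, 32 mm across of the tray centre): blue tray if pressing on it with over 3.2 N, white if with less. Dented tin, cup and bowl within 25 mm of their starts (angle between each of tin_a_mid, tin_b_mid, tin_c_mid's own z axis and vertical below 0.08 rad and linear speed of each of tin_a, tin_b, tin_c below 0.02 m/s and ((x of tin_a_mid in the frame of tray_full between -0.105 and 0.105 m and y of tin_a_mid in the frame of tray_full between -0.032 and 0.032 m and z of tin_a_mid in the frame of tray_full between 0.06 and 0.075 m and contact force between tin_a and tray_full above 3.2 N) or (x of tin_a_mid in the frame of tray_empty between -0.105 and 0.105 m and y of tin_a_mid in the frame of tray_empty between -0.032 and 0.032 m and z of tin_a_mid in the frame of tray_empty between 0.06 and 0.075 m and contact force between tin_a and tray_empty between 0.5 and 3.2 N)) and ((x of tin_b_mid in the frame of tray_full between -0.105 and 0.105 m and y of tin_b_mid in the frame of tray_full between -0.032 and 0.032 m and z of tin_b_mid in the frame of tray_full between 0.06 and 0.075 m and contact force between tin_b and tray_full above 3.2 N) or (x of tin_b_mid in the frame of tray_empty between -0.105 and 0.105 m and y of tin_b_mid in the frame of tray_empty between -0.032 and 0.032 m and z of tin_b_mid in the frame of tray_empty between 0.06 and 0.075 m and contact force between tin_b and tray_empty between 0.5 and 3.2 N)) and ((x of tin_c_mid in the frame of tray_full between -0.105 and 0.105 m and y of tin_c_mid in the frame of tray_full between -0.032 and 0.032 m and z of tin_c_mid in the frame of tray_full between 0.06 and 0.075 m and contact force between tin_c and tray_full above 3.2 N) or (x of tin_c_mid in the frame of tray_empty between -0.105 and 0.105 m and y of tin_c_mid in the frame of tray_empty between -0.032 and 0.032 m and z of tin_c_mid in the frame of tray_empty between 0.06 and 0.075 m and contact force between tin_c and tray_empty between 0.5 and 3.2 N)) and distance of each of tin_dented, cup, bowl from where it was at the start of the episode below 0.025 m); the robot touches nothing.
It fails at once if a tin is dropped or slammed down (moves faster than 0.5 m/s with its underside less than 35 mm above the bench) ((height (world z) of tin_a_mid below 0.098 m and linear speed of tin_a above 0.5 m/s) or (height (world z) of tin_b_mid below 0.098 m and linear speed of tin_b above 0.5 m/s) or (height (world z) of tin_c_mid below 0.098 m and linear speed of tin_c above 0.5 m/s)).
It fails at once if the dented tin is shifted by more than 25 mm (distance of tin_dented from where it was at the start of the episode above 0.025 m).
It fails at once if the cup is shifted by more than 25 mm (distance of cup from where it was at the start of the episode above 0.025 m).
It fails at once if the bowl is shifted by more than 25 mm (distance of bowl from where it was at the start of the episode above 0.025 m).
It also fails if it takes over 67 s, if anything falls off the work surface, if the arm or the gripper's body presses on something with over 40 N, if the wrist force passes 120 N, or if a joint passes its speed limit or range.

## Robot

A 6-joint arm with a two-finger parallel gripper is mounted at the origin on the work surface. World frame = base frame: x ahead of the robot, y to its left, z up, the work surface at z = 0. Lengths are in m, angles in rad, forces in N, time in s.
With the tool pointing down it reaches from about 0.425 to 1.125 m from the base axis. Payload 14.9 kg.
Tool frame: the origin (TCP) lies at the very end of the fingers, on their centre line; the grasp point (between the pads) lies 19 mm behind it; z points along the fingers, x is the direction in which the jaws open and shut, and the axes are right-handed (so a half turn about z gives the same grasp; the last joint's range is limited). The gripper opens to 91 mm and grips with 3 to 60 N. Pads are 32 mm wide; open, the fingers measure 118 mm over their backs; the gripper's body (76 mm by 178 mm) begins 60 mm behind the grasp point.
Start: joints at [1.274, 0.379, 1.734, -0, 1.028, -0.033], TCP at [0.183, 0.676, 0.214] pointing down, gripper open.
Joint ranges: [-2.77, 2.77], [-0.74, 2.19], [0, 2.66], [-1.06, 4.2], [0.31, 2.87], [-3.08, 3.08]. Speed limits (rad/s): [1.89, 1.89, 2.39, 3.14, 3.14, 3.14].

## Interface

Orientations are given as a rotation vector (axis times angle).
In Python, from plant import * gives the robot as it stands.
- The arm moves only by the tool play_rows, never from a script. Its argument "motion" is a list that holds one entry, the list of rows, each a list of 5 numbers: the opening, from -1 (shut) to 1 (fully open), then the shift along the tool's x, y, z in m, then the turn about the tool's z in degrees. A call has 1 to 12 rows; each row shifts and turns the commanded pose from where the row before left it, along the tool's axes as they then stand; what a row does not reach is not made up. A row lasts 1/12 s, in which the tool goes at most 41.7 mm and 7.16 degrees, less where a joint would pass 70% of its speed; a pose out of reach is approached as far as the arm can. A call is refused whole if a number of a shift passes 0.0417 or a number of a turn 7.16, either way. A call with a gripper value outside its range is refused whole. The fingers move at their own pace and stop on an object; "grip_force" is the grip in N (left out, the last holds). Time passes only in rows, so rows that do not move let the fingers close. It gives the time, the measured TCP pose, the force and the opening at its end, in the units of the state.
- read_state(): the state, without advancing time (a new reading comes with each control period).
- camera(name): name is "scene" or "top"; returns the picture (384x512x3 uint8, blue, green, red); there is no depth.
- camera_info(name): a dict with "mtx" (3x3 intrinsics, pixels), "k1" (the pictures are not rectified: a ray, as slopes to the right and down, at radius r is drawn at 1 + k1 r^2 times it, then the intrinsics apply), "extrinsics" (4x4, takes a point from camera to world coordinates). Camera axes: x right, y up, looking along -z (the intrinsics and any distortion apply to the point x, -y, -z); pixel columns grow to the right and rows downward; lengths in m; the calibration is good to about 2 mm. A picture is of the moment at which its call begins. camera_info takes no time and is no camera call.
- hand_in(): hands the job in, once; it reports no verdict.
Trained networks look in the newest picture that a camera, given by its name, has taken for a name from the list of things; names that differ only in an ending like _2 or _b are one class to them, and where a whole thing is asked for, a point or a joint stands for the part that bears it (a point fixed in the world has none). Each returns a list of dicts, best first, with "conf" (0 to 1); they miss things now and then, are a little off and sometimes report something else, mostly with a low value. They report only what shows in the picture. A call takes as long as a camera call.
- masks_of(target, camera): "pixels" (384x512 bool, what is visible of it) and "uv" ([column, row] in pixels, amid what is visible of it).
The state is a dict: "time_s": time; "q": joint angles; "qvel": joint speeds; "joint_torque": joint torques, N m; "tcp_pos": TCP position; "tool_rot": TCP orientation; "contact_force": force on the tool from outside, world axes, zero at the start; "ft_torque": the same for the moment, N m; "width": finger opening in m.
Only numpy, scipy, OpenCV 4.12 (cv2) and the standard library are available. Lean on these libraries where they do the work, as an engineer would, in place of code of your own. Each camera call takes 0.05 s, during which the arm holds its last target.

## Working session

There is one attempt and no reset: what is moved stays moved. The work goes in short steps, Python scripts to look and compute and a tool call to move; the robot and the scene stay as the last step left them, time stands still between calls to the robot, and variables do not carry over. Pictures are saved under pics/ and viewed, and the job is handed in when it is done.

Besides the shell and the picture viewer there is one more tool, called as name(argument=value, ...) on one line, values as JSON. play_rows: Moves the arm, as the interface text tells. Its arguments: {"type":"object","properties":{"motion":{"type":"array","items":{"type":"array","items":{"type":"array","items":{"type":"number"}}}},"grip_force":{"type":"number"}},"required":["motion"]}

```bash
mkdir -p pics; ls; python3 - <<'E'
from plant import *
import cv2
for n in ("scene","top"):
    im=camera(n); cv2.imwrite(f"pics/{n}0.png",im)
    print(n,camera_info(n))
print(read_state())
E
```

```text
pics
scene {'mtx': array([[426.94513476,   0.        , 258.73186923],
       [  0.        , 426.94513476, 185.38064377],
       [  0.        ,   0.        ,   1.        ]]), 'k1': -0.08985560141524157, 'extrinsics': array([[ 0.82771502, -0.43653637,  0.35259586,  0.95167483],
       [ 0.56111371,  0.65088191, -0.51137475, -0.53357145],
       [-0.00626459,  0.62111893,  0.78369128,  0.86003145],
       [ 0.        ,  0.        ,  0.        ,  1.        ]])}
top {'mtx': array([[453.60773914,   0.        , 253.36401895],
       [  0.        , 453.60773914, 189.71529314],
       [  0.        ,   0.        ,   1.        ]]), 'k1': -0.10795499132633007, 'extrinsics': array([[ 0.01002114,  0.98661039, -0.16278669,  0.40500596],
       [-0.99985877,  0.00769017, -0.01494303, -0.01511926],
       [-0.01349109,  0.16291344,  0.98654812,  1.17031221],
       [ 0.        ,  0.        ,  0.        ,  1.        ]])}
{'time_s': 0.1, 'q': array([ 1.27367727e+00,  3.79358685e-01,  1.73470996e+00, -4.94611624e-05,
        1.02849236e+00, -3.33082759e-02]), 'qvel': array([-0.00071412, -0.00037473, -0.00168852,  0.00130793,  0.00098171,
       -0.00076243]), 'joint_torque': array([-2.92512841e-04, -7.65046191e+01, -4.35291982e+01,  6.52204268e-02,
        3.98888451e-02,  9.42358383e-06]), 'tcp_pos': array([0.18245327, 0.67544391, 0.21335821]), 'tool_rot': array([ 2.49381637e+00,  1.90964148e+00, -1.19891409e-03]), 'contact_force': array([ 0.22276233, -0.40272595,  0.01401425]), 'ft_torque': array([-0.0554876 ,  0.04897886, -0.02841094]), 'width': 0.09152332135303651}
```

View pics/scene0.png

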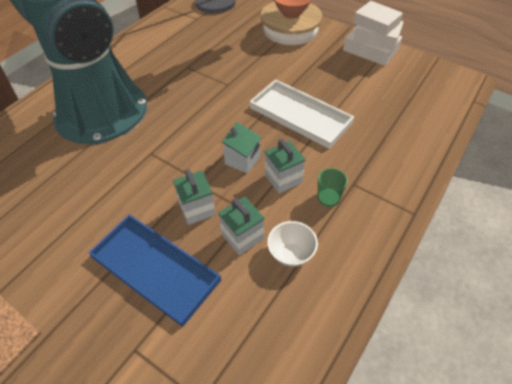

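View pics/top0.png

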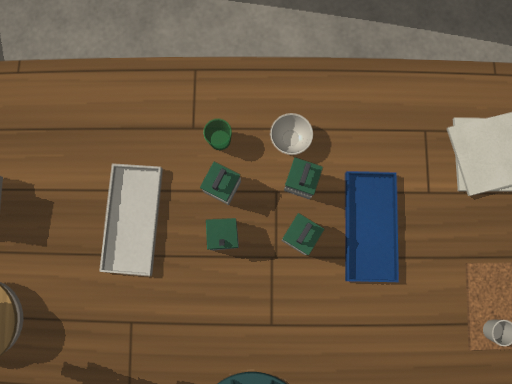

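```bash
cat > h.py <<'E'
import numpy as np, cv2
from plant import *
def proj(name,uv,z):
    ci=camera_info(name);K=ci['mtx'];T=ci['extrinsics']
    uv=np.asarray(uv,float).reshape(-1,1,2)
    n=cv2.undistortPoints(uv,K,np.array([ci['k1'],0,0,0.]),).reshape(-1,2)
    d=np.c_[n[:,0],-n[:,1],-np.ones(len(n))]@T[:3,:3].T
    o=T[:3,3]; s=(z-o[2])/d[:,2]
    return (o+d*s[:,None])[:,:2]
def pix(name,P):
    ci=camera_info(name);K=ci['mtx'];T=ci['extrinsics']
    p=(np.asarray(P,float).reshape(-1,3)-T[:3,3])@T[:3,:3]
    x=p[:,0]/-p[:,2];y=-p[:,1]/-p[:,2];r=1+ci['k1']*(x*x+y*y)
    return np.c_[K[0,0]*x*r+K[0,2],K[1,1]*y*r+K[1,2]]
E
python3 - <<'E'
from h import *
for c in ("top","scene"):
  im=camera(c)
  vis=im.copy()
  for t,z in (("tin_a",.092),("tin_a_mid",.06),("tin_dented",.09),("tray_full",.025),("tray_empty",.025),("cup",.075),("bowl",.05)):
    for m in masks_of(t,c):
        px=np.argwhere(m['pixels'])[:,::-1]
        w=proj(c,px,z)
        r=cv2.minAreaRect((w*1000).astype(np.float32))
        print(c,t,round(m['conf'],2),np.round(m['uv']),len(px),np.round(r[0]),np.round(r[1]),round(r[2],1))
        vis[m['pixels']]=vis[m['pixels']]//2+np.array([0,0,100],np.uint8)
  cv2.imwrite(f"pics/m_{c}.png",vis)
  if c=="top": 
    cv2.imwrite("pics/crop.png",cv2.resize(im[100:280,180:350],None,fx=3.2,fy=3.2,interpolation=cv2.INTER_CUBIC))
  else: cv2.imwrite("pics/crop2.png",cv2.resize(im[110:290,150:360],None,fx=3.2,fy=3.2,interpolation=cv2.INTER_CUBIC))
E
```

```text
top tin_a 0.95 [302. 177.] 1076 [ 613. -119.] [74. 91.] 72.5
top tin_a 0.67 [302. 237.] 1018 [ 477. -116.] [75. 79.] 58.5
top tin_a 0.57 [222. 182.] 1051 [601.  81.] [82. 78.] 63.1
top tin_a_mid 0.66 [303. 178.] 1079 [ 619. -122.] [77. 93.] 71.2
top tin_a_mid 0.65 [221. 179.] 1067 [606.  83.] [86. 81.] 63.9
top tin_dented 0.71 [222. 182.] 1058 [600.  80.] [82. 79.] 64.5
top tin_dented 0.7 [222. 235.] 911 [476.  76.] [73. 74.] 6.6
top tray_full 0.79 [372. 228.] 5788 [ 506. -297.] [136. 282.] 89.4
top tray_empty 0.69 [131. 222.] 5591 [518. 315.] [138. 281.] 86.5
top tray_empty 0.56 [304. 237.] 1014 [ 481. -122.] [80. 84.] 58.7
top tray_empty 0.35 [221. 182.] 1085 [612.  85.] [88. 86.] 63.0
top cup 0.77 [216. 133.] 720 [728.  94.] [81. 71.] 0.3
top cup 0.59 [222. 234.] 954 [478.  77.] [75. 76.] 4.7
top bowl 0.79 [293. 131.] 1331 [737. -93.] [104. 106.] 43.7
scene tin_a 0.76 [195. 199.] 1584 [ 497. -133.] [ 78. 155.] 53.4
scene tin_a 0.72 [242. 225.] 1771 [ 631. -139.] [ 97. 124.] 72.7
scene tin_a 0.66 [287. 168.] 1510 [622.  56.] [ 94. 162.] 33.6
scene tin_a_mid 0.64 [284. 165.] 1588 [602.  81.] [113. 154.] 60.2
scene tin_dented 0.79 [240. 149.] 1373 [500.  49.] [111. 138.] 6.7
scene tin_dented 0.2 [157. 265.] 7258 [ 543. -321.] [127. 272.] 89.1
scene tray_full 0.89 [157. 267.] 7219 [ 509. -304.] [137. 292.] 89.3
scene tray_empty 0.8 [301. 115.] 3499 [521. 307.] [155. 292.] 85.9
scene cup 0.92 [331. 185.] 934 [741.  71.] [ 68. 117.] 23.8
scene bowl 0.66 [242. 224.] 1721 [ 612. -118.] [100. 128.] 71.4
scene bowl 0.56 [293. 243.] 1757 [737. -98.] [108. 109.] 33.8
```

View pics/crop.png

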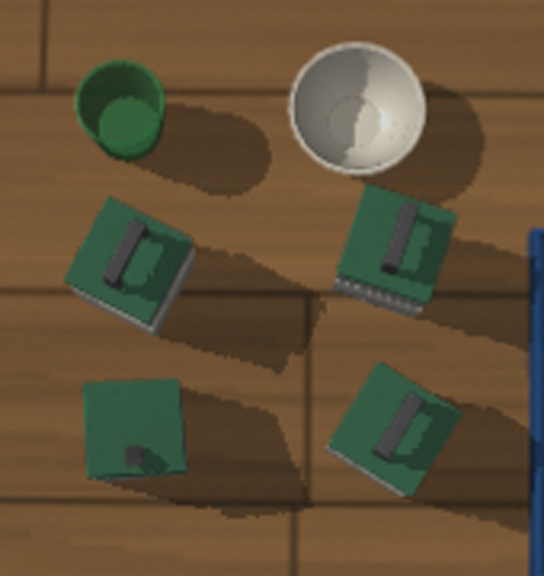

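View pics/crop2.png

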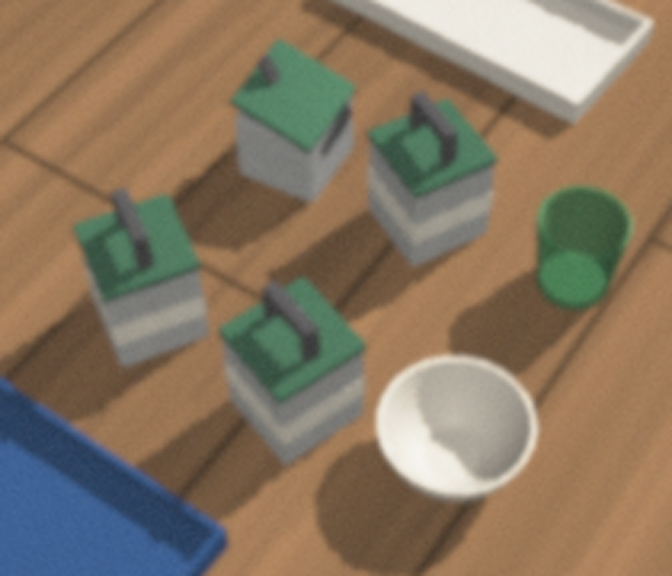

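```bash
cat > m1.py <<'E'
from h import *
L={"T1":[(110,197),(194,238),(153,325),(66,282)],"T2":[(367,184),(456,212),(425,304),(336,275)],"T3":[(382,362),(460,408),(407,492),(329,446)]}
import os
im=camera("top")
for k,c in L.items():
    c=np.array(c)/3.2+[180,100]-.35
    # refine: green lid mask within neighbourhood
    w=proj("top",c,.092)
    e=np.linalg.norm(np.roll(w,-1,0)-w,axis=1)
    a=[np.degrees(np.arctan2(*(w[j]-w[i])[::-1])) for i,j in ((0,1),(1,2),(2,3),(3,0))]
    print(k,"lid ctr",w.mean(0).round(4),"edges",e.round(3),"ang",np.round(a,1))
    # dark handle pixels: low saturation, within lid polygon grown
    hsv=cv2.cvtColor(im,cv2.COLOR_BGR2HSV).astype(int)
    mk=np.zeros(im.shape[:2],np.uint8); cv2.fillConvexPoly(mk,np.round(c).astype(int),1)
    mk=cv2.erode(mk,np.ones((3,3)))
    d=(mk>0)&(hsv[...,1]<100)
    if 1:
        n,l,s,_=cv2.connectedComponentsWithStats(d.astype(np.uint8)); i=1+np.argmax(s[1:,4]); d=l==i
    px=np.argwhere(d)[:,::-1]; q=proj("top",px,.126)
    r=cv2.minAreaRect((q*1000).astype(np.float32)); 
    v=np.linalg.svd(q-q.mean(0))[2][0]
    print("   bar",len(px),q.mean(0).round(4),"ang",np.degrees(np.arctan2(v[1],v[0])).round(1),np.round(r[0]),np.round(r[1]))
E
python3 m1.py
```

```text
T1 lid ctr [0.6038 0.081 ] edges [0.072 0.073 0.074 0.073] ang [-116.   155.9   64.1  -25.7]
   bar 156 [0.6029 0.0825] ang 154.4 [602.  81.] [20. 53.]
T2 lid ctr [ 0.6182 -0.1197] edges [0.071 0.075 0.07  0.074] ang [-107.5  161.    72.1  -18.6]
   bar 151 [ 0.6168 -0.119 ] ang 161.8 [ 617. -119.] [15. 57.]
T3 lid ctr [ 0.4796 -0.1176] edges [0.067 0.074 0.067 0.074] ang [-120.4  147.4   59.8  -32.2]
   bar 152 [ 0.4781 -0.1169] ang 147.5 [ 478. -116.] [18. 53.]
```

```bash
cat > plan.py <<'E'
import sys
from h import *
from scipy.spatial.transform import Rotation as R
def st():
    s=read_state(); return s,R.from_rotvec(s['tool_rot'])
def plan(x,y,z,yaw=None):
    s,r=st(); M=r.as_matrix()
    cur=np.degrees(np.arctan2(M[1,0],M[0,0])); turn=0
    if yaw is not None:
        turn=-((yaw-cur+90)%180-90)
        M=(r*R.from_euler('z',turn,degrees=True)).as_matrix()
    d=np.array([x,y,z])-s['tcp_pos']
    t=M.T@d
    print("t",round(s['time_s'],2),"tcp",s['tcp_pos'].round(4),"toolx",cur.round(1),"tilt",np.degrees(np.arccos(-M[2,2])).round(2),"w",round(s['width'],4),"F",s['contact_force'].round(2),"M",s['ft_torque'].round(2))
    print("TURN",round(turn,1),"then SHIFT",t.round(4),"len",np.linalg.norm(t).round(4),"q6",s['q'][5].round(2))
if __name__=="__main__": plan(*map(float,sys.argv[1:]))
E
python3 plan.py .603 .0815 .2 64.5
python3 - <<'E'
from h import *
for n,p in (("T1",(.603,.0815)),("T2",(.6175,-.1195)),("T3",(.479,-.117))): print(n,pix("scene",[(*p,.126),(*p,0)]).round(1).tolist())
im=camera("top"); hsv=cv2.cvtColor(im,cv2.COLOR_BGR2HSV)
im2=camera("scene")
for c in("top","scene"):
  camera(c)
  for t in("tray_full","tray_empty"):
    m=masks_of(t,c)[0]['pixels'].astype(np.uint8)
    m=cv2.morphologyEx(m,cv2.MORPH_OPEN,np.ones((5,5)))
    cn=max(cv2.findContours(m,0,1)[0],key=cv2.contourArea).reshape(-1,2)
    # quad
    h=cv2.convexHull(cn); 
    for e in np.arange(2,20,.5):
        q=cv2.approxPolyDP(h,e,True)
        if len(q)==4: break
    w=proj(c,q.reshape(-1,2).astype(float),.025); w0=proj(c,q.reshape(-1,2).astype(float),.0)
    print(c,t,q.reshape(-1,2).tolist(),w.round(3).tolist(),w.mean(0).round(4))
vis=np.hstack([im[150:290,90:180],im[150:290,335:425]]); cv2.imwrite("pics/trays.png",cv2.resize(vis,None,fx=4,fy=4,interpolation=cv2.INTER_CUBIC))
E
```

```text
t 0.95 tcp [0.1825 0.6758 0.2139] toolx 74.9 tilt 0.0 w 0.0913 F [ 0.35 -0.4   0.06] M [-0. -0. -0.]
TURN 10.4 then SHIFT [-0.3554  0.6354  0.0139] len 0.7281 q6 -0.03
T1 [[284.5, 144.7], [282.5, 178.3]]
T2 [[240.0, 204.5], [242.2, 235.8]]
T3 [[190.5, 175.8], [197.2, 208.3]]
top tray_full [[393, 171], [398, 280], [346, 280], [345, 172]] [[0.646, -0.359], [0.368, -0.362], [0.368, -0.231], [0.642, -0.234]] [ 0.5059 -0.2967]
top tray_empty [[113, 164], [161, 168], [150, 274], [100, 270]] [[0.659, 0.371], [0.649, 0.243], [0.377, 0.26], [0.384, 0.389]] [0.5176 0.3159]
scene tray_full [[126, 216], [221, 275], [184, 325], [90, 256]] [[0.365, -0.242], [0.647, -0.237], [0.652, -0.368], [0.375, -0.367]] [ 0.5096 -0.3037]
scene tray_empty [[250, 101], [280, 81], [353, 120], [325, 146]] [[0.375, 0.262], [0.398, 0.392], [0.666, 0.358], [0.648, 0.223]] [0.5218 0.3088]
```

View pics/trays.png

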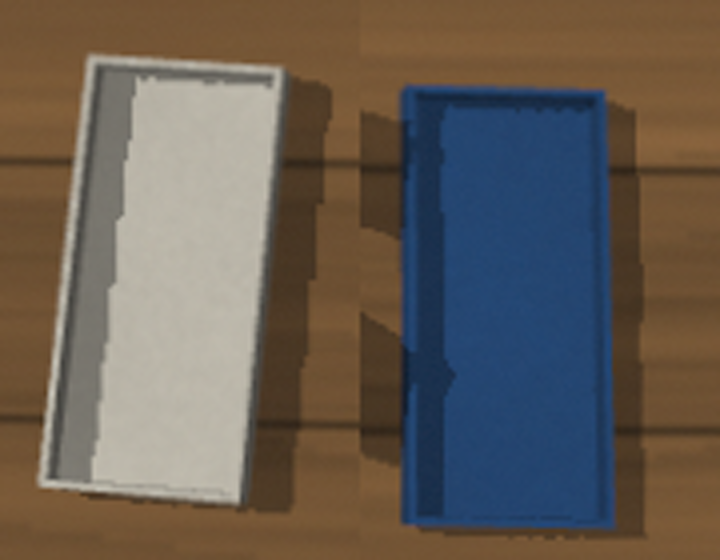

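```bash
python3 - <<'E'
from h import *
for k,c,o in (("white",[(90,54),(288,67),(243,503),(40,488)],(90,150)),("blue",[(42,87),(246,92),(253,526),(43,524)],(335,150))):
    w=proj("top",np.array(c)/4+o-.4,.025)
    print(k,w.round(3).tolist(),w.mean(0).round(4),np.linalg.norm(np.roll(w,-1,0)-w,axis=1).round(3), "ax",np.degrees(np.arctan2(*((w[0]+w[1]-w[2]-w[3])[::-1]))).round(2))
E
```

```text
white [[0.662, 0.374], [0.654, 0.242], [0.374, 0.259], [0.38, 0.39]] [0.5175 0.3161] [0.132 0.28  0.132 0.282] ax -3.45
blue [[0.644, -0.234], [0.642, -0.367], [0.365, -0.362], [0.366, -0.229]] [ 0.5042 -0.2982] [0.133 0.277 0.133 0.278] ax -1.06
```

play_rows(motion=[[[0, 0, 0, -0.01, 5.2], [0, 0, 0, -0.01, 5.2], [0, -0.0142, 0.0254, 0, 0], [0, -0.0142, 0.0254, 0, 0], [0, -0.0142, 0.0254, 0, 0], [0, -0.0142, 0.0254, 0, 0], [0, -0.0142, 0.0254, 0, 0], [0, -0.0142, 0.0254, 0, 0], [0, -0.0142, 0.0254, 0, 0], [0, -0.0142, 0.0254, 0, 0], [0, -0.0142, 0.0254, 0, 0], [0, -0.0142, 0.0254, 0, 0]]], grip_force=15)

```text
time_s: 2.35
tcp_pos: [0.3512, 0.437, 0.2341]
tool_rot: [-2.657, -1.676, -0.0]
contact_force: [0.5, 0.2, -0.3]
width: 0.0458
```

```bash
python3 plan.py .603 .0815 .2 64.5
```

```text
t 2.35 tcp [0.3512 0.437  0.2341] toolx 64.5 tilt 0.02 w 0.0458 F [ 0.53  0.21 -0.29] M [-0.04  0.01 -0.03]
TURN -0.0 then SHIFT [-0.2125  0.3803  0.0341] len 0.437 q6 -0.27
```

play_rows(motion=[[[0, -0.0177, 0.0317, 0, 0], [0, -0.0177, 0.0317, 0, 0], [0, -0.0177, 0.0317, 0, 0], [0, -0.0177, 0.0317, 0, 0], [0, -0.0177, 0.0317, 0, 0], [0, -0.0177, 0.0317, 0, 0], [0, -0.0177, 0.0317, 0, 0], [0, -0.0177, 0.0317, 0, 0], [0, -0.0177, 0.0317, 0.0, 0], [0, -0.0177, 0.0317, 0.0, 0], [0, -0.0177, 0.0317, 0.0, 0], [0, -0.0177, 0.0317, 0.0, 0]]])

```text
time_s: 3.35
tcp_pos: [0.6033, 0.0809, 0.2341]
tool_rot: [2.657, 1.676, 0.001]
contact_force: [0.5, 0.4, -0.2]
width: 0.0455
```

```bash
python3 plan.py .603 .0815 .102 64.5; python3 - <<'E'
from h import *
cv2.imwrite("pics/a1.png",cv2.resize(camera("top")[100:280,180:350],None,fx=3.2,fy=3.2));cv2.imwrite("pics/a2.png",cv2.resize(camera("scene")[60:290,150:400],None,fx=2.5,fy=2.5))
E
```

```text
t 3.35 tcp [0.6033 0.0809 0.2341] toolx 64.5 tilt 0.02 w 0.0455 F [ 0.49  0.42 -0.22] M [ 0.01 -0.03 -0.02]
TURN -0.0 then SHIFT [ 0.0003 -0.0005  0.1321] len 0.1321 q6 -1.03
```

View pics/a2.png

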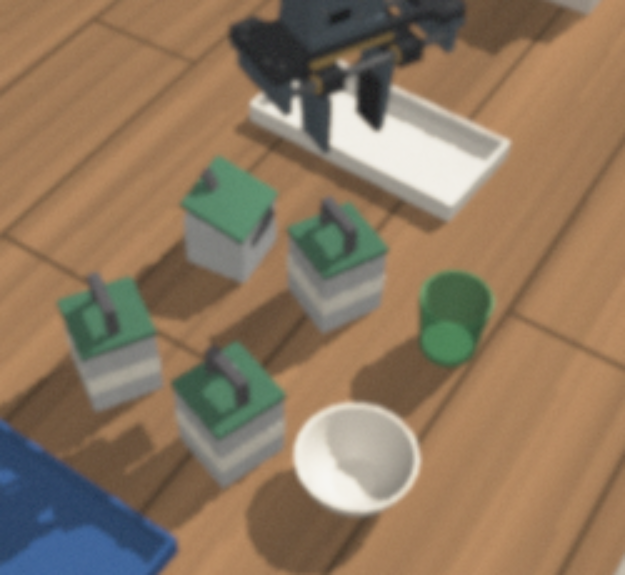

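play_rows(motion=[[[0, 0, 0, 0.025, 0], [0, 0, 0, 0.025, 0], [0, 0, 0, 0.02, 0], [0, 0, 0, 0.02, 0], [0, 0, 0, 0.015, 0], [0, 0, 0, 0.015, 0], [0, 0, 0, 0.012, 0], [0, 0, 0, 0, 0]]])

```text
time_s: 4.12
tcp_pos: [0.6009, 0.0829, 0.0997]
tool_rot: [-2.656, -1.676, 0.004]
contact_force: [-0.4, 0.0, -0.8]
width: 0.046
```

```bash
python3 plan.py .603 .0815 .102 64.5; python3 - <<'E'
from h import *
cv2.imwrite("pics/b1.png",cv2.resize(camera("top")[100:280,180:350],None,fx=3.2,fy=3.2));cv2.imwrite("pics/b2.png",cv2.resize(camera("scene")[60:290,150:400],None,fx=2.5,fy=2.5))
E
```

```text
t 4.12 tcp [0.6009 0.0829 0.0997] toolx 64.5 tilt 0.18 w 0.046 F [-0.43  0.03 -0.83] M [-0.01  0.03 -0.01]
TURN -0.0 then SHIFT [-0.0004  0.0025 -0.0023] len 0.0034 q6 -1.03
```

View pics/b2.png

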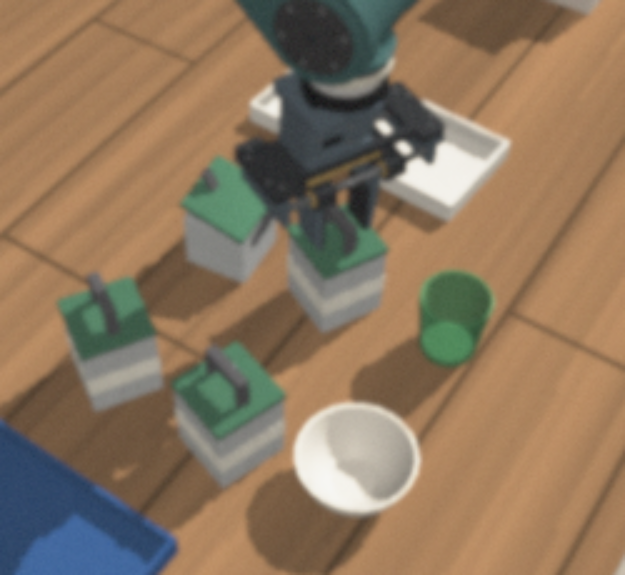

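play_rows(motion=[[[-1, 0, 0, 0, 0], [-1, 0, 0, 0, 0], [-1, 0, 0, 0, 0], [-1, 0, 0, 0, 0], [-1, 0, 0, 0, 0], [-1, 0, 0, 0, 0], [-1, 0, 0, -0.005, 0], [-1, 0, 0, -0.01, 0], [-1, 0, 0, -0.02, 0], [-1, 0, 0, -0.02, 0], [-1, 0, 0, 0, 0], [-1, 0, 0, 0, 0]]], grip_force=30)

```text
time_s: 5.22
tcp_pos: [0.6031, 0.0828, 0.1584]
tool_rot: [2.656, 1.675, 0.003]
contact_force: [0.9, 0.8, -1.8]
width: 0.0116
```

```bash
python3 plan.py .603 .0815 .102 64.5
```

```text
t 5.22 tcp [0.6031 0.0828 0.1584] toolx 64.5 tilt 0.14 w 0.0116 F [ 0.93  0.79 -1.78] M [0.08 0.02 0.03]
TURN -0.0 then SHIFT [-0.0013  0.0003  0.0564] len 0.0564 q6 -1.03
```

```bash
python3 plan.py .602 .31 .18 86.5
```

```text
t 5.22 tcp [0.6031 0.0828 0.1584] toolx 64.5 tilt 0.14 w 0.0116 F [ 0.93  0.79 -1.78] M [0.08 0.02 0.03]
TURN -22.0 then SHIFT [ 0.2268 -0.0149 -0.0216] len 0.2283 q6 -1.03
```

play_rows(motion=[[[-1, 0, 0, -0.005, -5.5], [-1, 0, 0, -0.006, -5.5], [-1, 0, 0, -0.006, -5.5], [-1, 0, 0, -0.005, -5.5], [-1, 0.015, -0.001, 0, 0], [-1, 0.025, -0.002, 0, 0], [-1, 0.035, -0.002, 0, 0], [-1, 0.035, -0.002, 0, 0], [-1, 0.035, -0.002, 0, 0], [-1, 0.035, -0.002, 0, 0], [-1, 0.03, -0.002, 0, 0], [-1, 0.016, -0.002, 0, 0]]])

```text
time_s: 6.22
tcp_pos: [0.6003, 0.3126, 0.1779]
tool_rot: [-2.289, -2.151, 0.001]
contact_force: [-0.4, 0.5, -1.2]
width: 0.0117
```

play_rows(motion=[[[-1, 0, 0, 0, 0], [-1, 0, 0, 0, 0], [-1, 0, 0, 0, 0], [-1, 0, 0, 0, 0]]])

```text
time_s: 6.55
tcp_pos: [0.6012, 0.308, 0.1786]
tool_rot: [-2.29, -2.151, 0.001]
contact_force: [0.1, 0.2, -1.9]
width: 0.0118
```

```bash
python3 plan.py .602 .31 .106 86.5;python3 - <<'E'
from h import *
cv2.imwrite("pics/c1.png",camera("top"));cv2.imwrite("pics/c2.png",cv2.resize(camera("scene")[30:260,150:400],None,fx=2.5,fy=2.5))
E
```

```text
t 6.55 tcp [0.6012 0.308  0.1786] toolx 86.4 tilt 0.04 w 0.0118 F [ 0.05  0.18 -1.85] M [-0.01 -0.06 -0.03]
TURN -0.1 then SHIFT [0.0021 0.0007 0.0726] len 0.0727 q6 -1.07
```

View pics/c2.png

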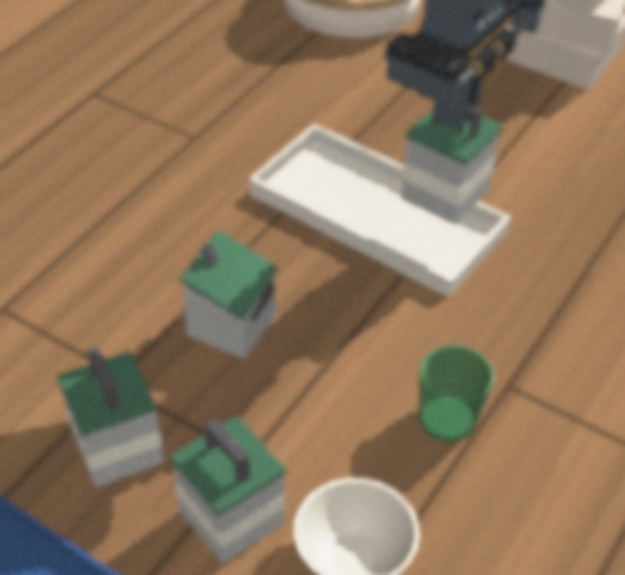

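play_rows(motion=[[[-1, 0.002, 0, 0.015, 0], [-1, 0, 0, 0.015, 0], [-1, 0, 0, 0.012, 0], [-1, 0, 0, 0.01, 0], [-1, 0, 0, 0.008, 0], [-1, 0, 0, 0.005, 0], [-1, 0, 0, 0.004, 0], [-1, 0, 0, 0.003, 0], [-1, 0, 0, 0.002, 0], [-1, 0, 0, 0, 0], [-1, 0, 0, 0, 0]]])

```text
time_s: 7.57
tcp_pos: [0.6023, 0.3117, 0.107]
tool_rot: [2.288, 2.152, 0.003]
contact_force: [-6.2, -2.7, 16.3]
width: 0.0114
```

play_rows(motion=[[[-1, 0, 0, -0.001, 0], [-0.4, 0, 0, 0, 0], [-0.4, 0, 0, 0, 0], [-0.4, 0, 0, 0, 0], [-0.4, 0, 0, 0, 0], [-0.4, 0, 0, -0.01, 0], [-0.4, 0, 0, -0.02, 0], [-0.4, 0, 0, -0.03, 0], [-0.4, 0, 0, -0.03, 0], [-0.4, 0, 0, -0.02, 0], [0, 0, 0, 0, 0]]])

```text
time_s: 8.48
tcp_pos: [0.6035, 0.3122, 0.2216]
tool_rot: [2.287, 2.151, 0.01]
contact_force: [-0.2, 0.3, 0.2]
width: 0.0317
```

```bash
python3 plan.py .6175 -.1195 .22 71.5;python3 - <<'E'
from h import *
im=camera("top")
cv2.imwrite("pics/d1.png",cv2.resize(im[130:300,70:340],None,fx=2.5,fy=2.5));cv2.imwrite("pics/d2.png",cv2.resize(camera("scene")[30:260,150:400],None,fx=2.5,fy=2.5))
E
```

```text
t 8.48 tcp [0.6035 0.3122 0.2216] toolx 86.5 tilt 0.39 w 0.0317 F [-0.15  0.34  0.22] M [ 0.   -0.01  0.01]
TURN 15.0 then SHIFT [-4.049e-01  1.503e-01  4.000e-04] len 0.4319 q6 -1.07
```

View pics/d1.png

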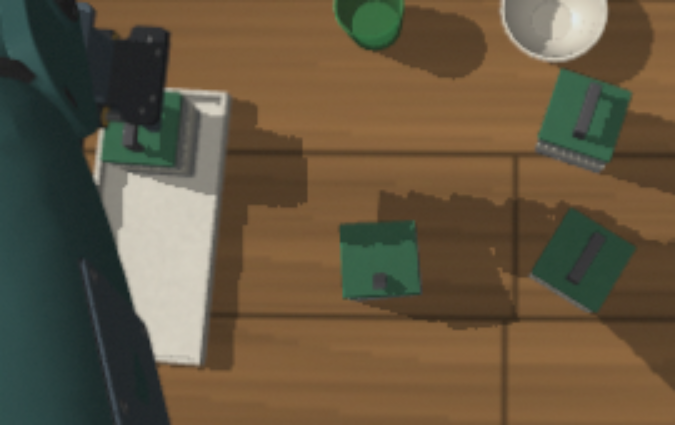

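View pics/d2.png

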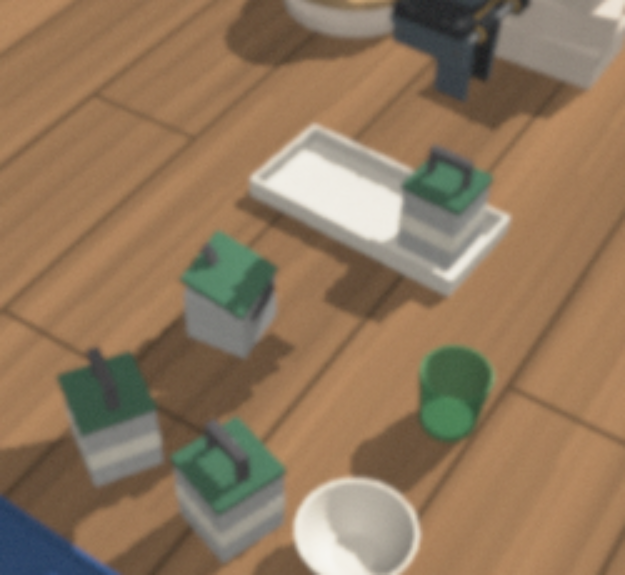

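play_rows(motion=[[[0, 0, 0, 0, 5], [0, 0, 0, 0, 5], [0, 0, 0, 0, 5], [0, -0.025, 0.009, 0, 0], [0, -0.038, 0.0141, 0, 0], [0, -0.038, 0.0141, 0, 0], [0, -0.038, 0.0141, 0, 0], [0, -0.038, 0.0141, 0, 0], [0, -0.038, 0.0141, 0, 0], [0, -0.038, 0.0141, 0, 0], [0, -0.038, 0.0141, 0, 0], [0, -0.038, 0.0141, 0, 0]]])

```text
time_s: 9.58
tcp_pos: [0.6114, -0.0414, 0.2147]
tool_rot: [-2.549, -1.834, 0.002]
contact_force: [1.3, -1.2, -0.2]
width: 0.0455
```

play_rows(motion=[[[0, -0.038, 0.0141, 0, 0], [0, -0.038, 0.0141, 0, 0], [0, 0, 0, 0, 0], [0, 0, 0, 0, 0]]])

```text
time_s: 9.92
tcp_pos: [0.6142, -0.1221, 0.2146]
tool_rot: [-2.551, -1.83, 0.002]
contact_force: [-0.1, 1.0, -0.5]
width: 0.0456
```

```bash
python3 plan.py .6175 -.1195 .101 71.5
```

```text
t 9.92 tcp [ 0.6142 -0.1221  0.2146] toolx 71.3 tilt 0.12 w 0.0456 F [-0.14  1.02 -0.51] M [-0.   -0.06 -0.02]
TURN -0.2 then SHIFT [0.0035 0.0025 0.1136] len 0.1137 q6 -1.48
```

play_rows(motion=[[[0, 0.0035, 0.0025, 0.02, 0], [0, 0, 0, 0.025, 0], [0, 0, 0, 0.02, 0], [0, 0, 0, 0.02, 0], [0, 0, 0, 0.015, 0], [0, 0, 0, 0.013, 0], [0, 0, 0, 0, 0], [0, 0, 0, 0, 0]]])

```text
time_s: 10.58
tcp_pos: [0.6181, -0.1172, 0.1024]
tool_rot: [-2.548, -1.835, 0.002]
contact_force: [0.2, 0.4, -0.4]
width: 0.0452
```

```bash
python3 plan.py .6175 -.1195 .101 71.5; python3 - <<'E'
from h import *
cv2.imwrite("pics/e2.png",cv2.resize(camera("scene")[60:290,150:400],None,fx=2.5,fy=2.5))
E
```

```text
t 10.58 tcp [ 0.6181 -0.1172  0.1024] toolx 71.5 tilt 0.09 w 0.0452 F [ 0.2   0.37 -0.35] M [ 0.02 -0.01 -0.02]
TURN 0.0 then SHIFT [-0.0024  0.0002  0.0014] len 0.0028 q6 -1.47
```

View pics/e2.png

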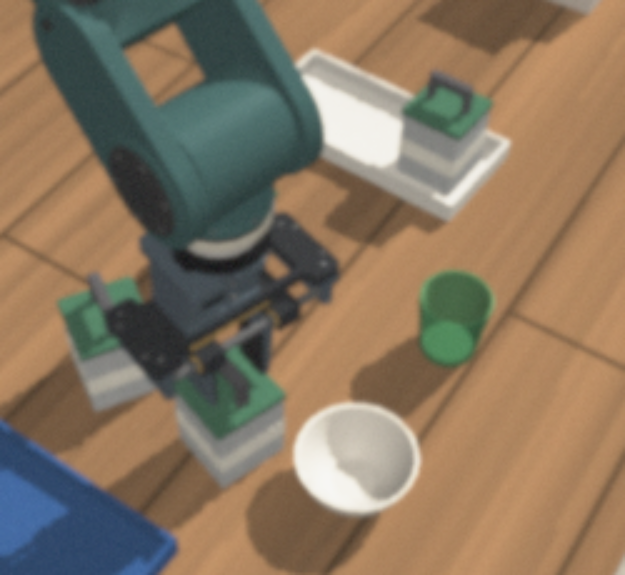

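play_rows(motion=[[[-1, 0, 0, 0, 0], [-1, 0, 0, 0, 0], [-1, 0, 0, 0, 0], [-1, 0, 0, 0, 0], [-1, 0, 0, 0, 0], [-1, 0, 0, 0, 0], [-1, 0, 0, -0.005, 0], [-1, 0, 0, -0.01, 0], [-1, 0, 0, -0.02, 0], [-1, 0, 0, -0.02, 0], [-1, 0, 0, 0, 0], [-1, 0, 0, 0, 0]]])

```text
time_s: 11.63
tcp_pos: [0.619, -0.118, 0.1589]
tool_rot: [2.549, 1.834, 0.002]
contact_force: [-0.8, -0.3, -5.9]
width: 0.0118
```

play_rows(motion=[[[-1, 0, 0, 0, 0], [-1, 0, 0, 0, 0], [-1, 0, 0, 0, 0]]])

```text
time_s: 11.88
tcp_pos: [0.6178, -0.1178, 0.1567]
tool_rot: [-2.549, -1.834, 0.002]
contact_force: [0.1, -0.3, -6.1]
width: 0.0118
```

```bash
python3 plan.py .585 -.299 .175 89
```

```text
t 11.88 tcp [ 0.6178 -0.1178  0.1567] toolx 71.5 tilt 0.1 w 0.0118 F [ 0.1  -0.25 -6.08] M [-0.05 -0.   -0.02]
TURN -17.5 then SHIFT [-0.1818 -0.0297 -0.0183] len 0.1851 q6 -1.47
```

play_rows(motion=[[[-1, 0, 0, -0.005, -6], [-1, 0, 0, -0.006, -6], [-1, 0, 0, -0.006, -5.5], [-1, -0.014, -0.002, 0, 0], [-1, -0.024, -0.004, 0, 0], [-1, -0.03, -0.005, 0, 0], [-1, -0.03, -0.005, 0, 0], [-1, -0.03, -0.005, 0, 0], [-1, -0.026, -0.005, 0, 0], [-1, -0.018, -0.003, 0, 0], [-1, -0.01, -0.001, 0, 0], [-1, 0, 0, 0, 0]]])

```text
time_s: 12.88
tcp_pos: [0.5847, -0.3012, 0.1743]
tool_rot: [-2.244, -2.198, 0.001]
contact_force: [-0.1, 2.1, -5.6]
width: 0.0121
```

play_rows(motion=[[[-1, 0, 0, 0, 0], [-1, 0, 0, 0, 0]]])

```text
time_s: 13.05
tcp_pos: [0.5853, -0.2984, 0.1745]
tool_rot: [-2.24, -2.201, 0.0]
contact_force: [-0.1, 0.2, -5.9]
width: 0.012
```

```bash
python3 plan.py .585 -.299 .107 89;python3 - <<'E'
from h import *
cv2.imwrite("pics/f1.png",cv2.resize(camera("top")[100:330,270:450],None,fx=2.5,fy=2.5));cv2.imwrite("pics/f2.png",cv2.resize(camera("scene")[130:360,70:320],None,fx=2.5,fy=2.5))
E
```

```text
t 13.05 tcp [ 0.5853 -0.2984  0.1745] toolx 89.0 tilt 0.05 w 0.012 F [-0.08  0.24 -5.92] M [0.11 0.05 0.06]
TURN -0.0 then SHIFT [-0.0006 -0.0002  0.0675] len 0.0675 q6 -2.06
```

View pics/f2.png

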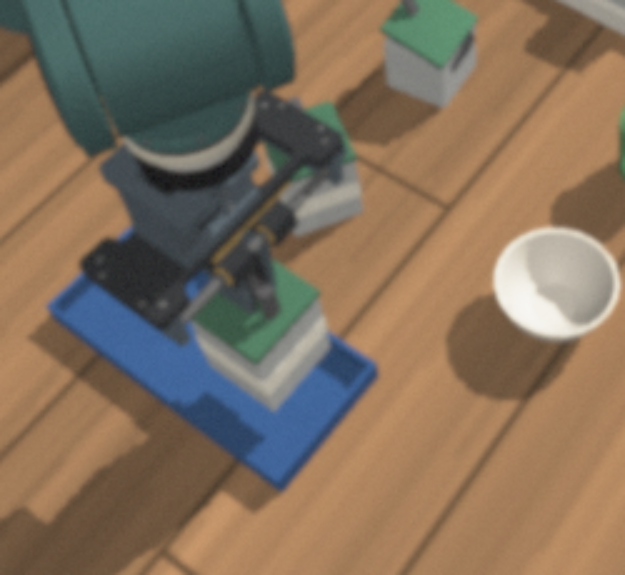

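play_rows(motion=[[[-1, 0, 0, 0.012, 0], [-1, 0, 0, 0.014, 0], [-1, 0, 0, 0.012, 0], [-1, 0, 0, 0.01, 0], [-1, 0, 0, 0.007, 0], [-1, 0, 0, 0.005, 0], [-1, 0, 0, 0.003, 0], [-1, 0, 0, 0.003, 0], [-1, 0, 0, 0.002, 0], [-1, 0, 0, 0, 0], [-1, 0, 0, 0, 0]]])

```text
time_s: 14.07
tcp_pos: [0.5859, -0.2999, 0.1078]
tool_rot: [2.24, 2.201, 0.001]
contact_force: [-0.9, -1.5, 1.2]
width: 0.0115
```

play_rows(motion=[[[-0.4, 0, 0, 0, 0], [-0.4, 0, 0, 0, 0], [-0.4, 0, 0, 0, 0], [-0.4, 0, 0, 0, 0], [-0.4, 0, 0, -0.01, 0], [-0.4, 0, 0, -0.02, 0], [-0.4, 0, 0, -0.03, 0], [-0.4, 0, 0, -0.03, 0], [-0.4, 0, 0, -0.02, 0], [0, 0, 0, 0, 0], [0, 0, 0, 0, 0]]])

```text
time_s: 14.98
tcp_pos: [0.5859, -0.2997, 0.2187]
tool_rot: [2.239, 2.2, 0.001]
contact_force: [-0.7, -0.2, -0.5]
width: 0.038
```

```bash
python3 plan.py .479 -.117 .215 58;python3 - <<'E'
from h import *
cv2.imwrite("pics/g1.png",cv2.resize(camera("top")[100:330,270:450],None,fx=2.5,fy=2.5));cv2.imwrite("pics/g2.png",cv2.resize(camera("scene")[130:360,70:320],None,fx=2.5,fy=2.5))
E
```

```text
t 14.98 tcp [ 0.5859 -0.2997  0.2187] toolx 89.0 tilt 0.15 w 0.038 F [-0.68 -0.21 -0.5 ] M [ 0.04  0.02 -0.02]
TURN 31.0 then SHIFT [ 0.0983 -0.1875  0.0032] len 0.2117 q6 -2.06
```

View pics/g2.png

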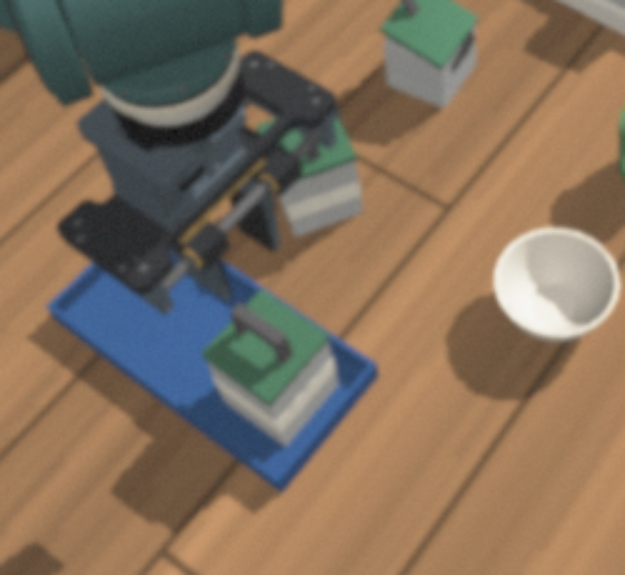

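View pics/g1.png

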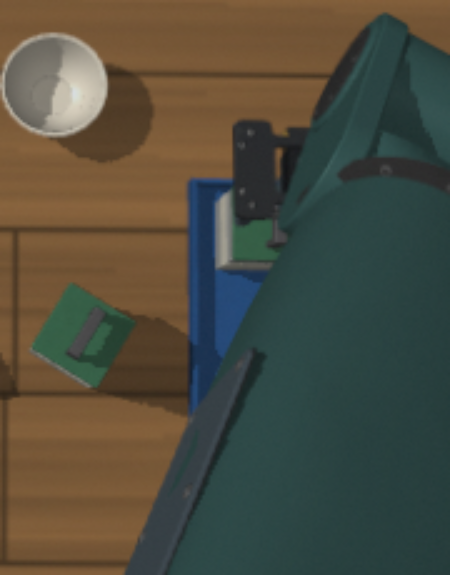

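play_rows(motion=[[[0, 0, 0, 0, 6.2], [0, 0, 0, 0, 6.2], [0, 0, 0, 0, 6.2], [0, 0, 0, 0, 6.2], [0, 0, 0, 0, 6.2], [0, 0.0163, -0.0312, 0, 0], [0, 0.0163, -0.0312, 0, 0], [0, 0.0163, -0.0312, 0, 0], [0, 0.0163, -0.0312, 0, 0], [0, 0.0163, -0.0312, 0, 0], [0, 0.0163, -0.0312, 0, 0], [0, 0, 0, 0, 0]]])

```text
time_s: 16.08
tcp_pos: [0.4745, -0.1134, 0.2152]
tool_rot: [-2.744, -1.523, 0.004]
contact_force: [0.1, -0.4, -0.8]
width: 0.0456
```

```bash
python3 plan.py .479 -.117 .102 58
```

```text
t 16.08 tcp [ 0.4745 -0.1134  0.2152] toolx 58.1 tilt 0.25 w 0.0456 F [ 0.1  -0.36 -0.77] M [-0.03 -0.08 -0.01]
TURN 0.1 then SHIFT [-0.0006  0.0062  0.1132] len 0.1133 q6 -1.3
```

play_rows(motion=[[[0, 0, 0, 0.02, 0], [0, 0, 0, 0.02, 0], [0, 0, 0, 0.015, 0], [0, 0, 0, 0, 0], [0, 0, 0, 0, 0]]])

```text
time_s: 16.5
tcp_pos: [0.4776, -0.1171, 0.161]
tool_rot: [-2.746, -1.522, 0.003]
contact_force: [0.3, 0.3, 0.4]
width: 0.0455
```

```bash
python3 plan.py .479 -.117 .102 58
```

```text
t 16.5 tcp [ 0.4776 -0.1171  0.161 ] toolx 58.0 tilt 0.17 w 0.0455 F [0.28 0.27 0.4 ] M [-0.03  0.   -0.03]
TURN -0.0 then SHIFT [0.0008 0.0013 0.059 ] len 0.059 q6 -1.3
```

play_rows(motion=[[[0, 0, 0, 0.02, 0], [0, 0, 0, 0.02, 0], [0, 0, 0, 0.012, 0], [0, 0, 0, 0.007, 0], [0, 0, 0, 0, 0], [0, 0, 0, 0, 0]]])

```text
time_s: 17.0
tcp_pos: [0.4788, -0.1174, 0.1036]
tool_rot: [2.748, 1.523, 0.0]
contact_force: [0.2, -0.1, -0.5]
width: 0.0455
```

```bash
python3 plan.py .479 -.117 .102 58; python3 - <<'E'
from h import *
cv2.imwrite("pics/i2.png",cv2.resize(camera("scene")[60:290,100:350],None,fx=2.5,fy=2.5))
E
```

```text
t 17.0 tcp [ 0.4788 -0.1174  0.1036] toolx 58.0 tilt 0.02 w 0.0455 F [ 0.25 -0.13 -0.5 ] M [-0.03  0.02  0.  ]
TURN -0.0 then SHIFT [ 0.0004 -0.0001  0.0016] len 0.0016 q6 -1.3
```

View pics/i2.png

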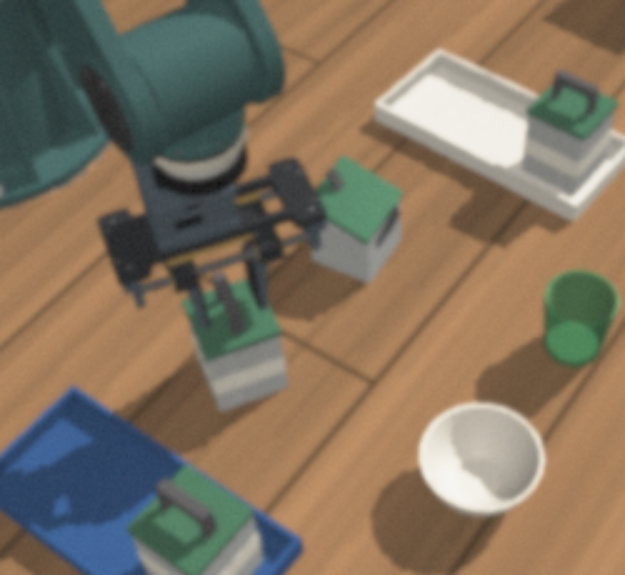

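play_rows(motion=[[[-1, 0, 0, 0, 0], [-1, 0, 0, 0, 0], [-1, 0, 0, 0, 0], [-1, 0, 0, 0, 0], [-1, 0, 0, 0, 0], [-1, 0, 0, 0, 0], [-1, 0, 0, -0.005, 0], [-1, 0, 0, -0.01, 0], [-1, 0, 0, -0.02, 0], [-1, 0, 0, -0.02, 0], [-1, 0, 0, 0, 0], [-1, 0, 0, 0, 0]]])

```text
time_s: 18.05
tcp_pos: [0.4791, -0.1174, 0.1593]
tool_rot: [2.746, 1.522, 0.003]
contact_force: [-0.1, -0.1, -1.0]
width: 0.012
```

play_rows(motion=[[[-1, 0, 0, 0, 0], [-1, 0, 0, 0, 0], [-1, 0, 0, 0, 0]]])

```text
time_s: 18.3
tcp_pos: [0.4779, -0.1171, 0.1571]
tool_rot: [-2.747, -1.522, 0.002]
contact_force: [-0.3, -0.1, -1.1]
width: 0.0119
```

```bash
python3 plan.py .458 -.299 .175 89; python3 plan.py .458 .3185 .26 86.5
```

```text
t 18.3 tcp [ 0.4779 -0.1171  0.1571] toolx 58.0 tilt 0.09 w 0.0119 F [-0.34 -0.13 -1.15] M [-0.06 -0.03 -0.  ]
TURN -31.0 then SHIFT [-0.1822 -0.0167 -0.0179] len 0.1839 q6 -1.3
t 18.3 tcp [ 0.4779 -0.1171  0.1571] toolx 58.0 tilt 0.09 w 0.0119 F [-0.34 -0.13 -1.15] M [-0.06 -0.03 -0.  ]
TURN -28.5 then SHIFT [ 0.4336 -0.0466 -0.1027] len 0.448 q6 -1.3
```

play_rows(motion=[[[-1, 0, 0, -0.012, -5.7], [-1, 0, 0, -0.023, -5.7], [-1, 0, 0, -0.025, -5.7], [-1, 0, 0, -0.025, -5.7], [-1, 0, 0, -0.018, -5.7], [-1, 0.012, -0.001, 0, 0], [-1, 0.022, -0.002, 0, 0], [-1, 0.03, -0.003, 0, 0], [-1, 0.03, -0.003, 0, 0], [-1, 0.03, -0.003, 0, 0], [-1, 0.03, -0.003, 0, 0], [-1, 0.03, -0.003, 0, 0]]])

```text
time_s: 19.3
tcp_pos: [0.4706, 0.0694, 0.2594]
tool_rot: [-2.291, -2.148, 0.002]
contact_force: [-0.2, 0.2, -1.3]
width: 0.0124
```

play_rows(motion=[[[-1, 0.03, -0.004, 0, 0], [-1, 0.03, -0.004, 0, 0], [-1, 0.03, -0.004, 0, 0], [-1, 0.03, -0.004, 0, 0], [-1, 0.03, -0.003, 0, 0], [-1, 0.03, -0.003, 0, 0], [-1, 0.03, -0.003, 0, 0], [-1, 0.024, -0.003, 0, 0], [-1, 0.012, -0.001, 0, 0], [-1, 0, 0, 0, 0], [-1, 0, 0, 0, 0], [-1, 0, 0, 0, 0]]])

```text
time_s: 20.3
tcp_pos: [0.4575, 0.314, 0.2601]
tool_rot: [-2.29, -2.151, 0.002]
contact_force: [-0.6, -0.4, -0.9]
width: 0.0121
```

```bash
python3 plan.py .458 .3185 .108 86.5;python3 - <<'E'
from h import *
cv2.imwrite("pics/j2.png",cv2.resize(camera("scene")[30:260,150:400],None,fx=2.5,fy=2.5))
E
```

```text
t 20.3 tcp [0.4575 0.314  0.2601] toolx 86.4 tilt 0.08 w 0.0121 F [-0.59 -0.4  -0.92] M [0.04 0.   0.09]
TURN -0.1 then SHIFT [0.0047 0.0004 0.1521] len 0.1522 q6 -0.95
```

View pics/j2.png

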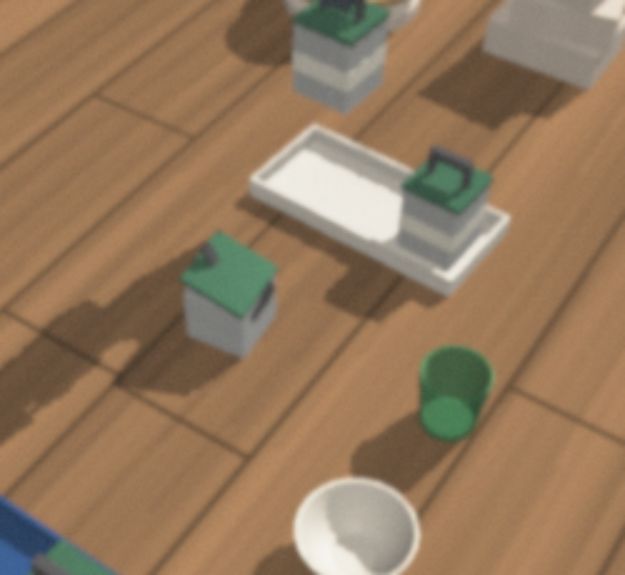

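play_rows(motion=[[[-1, 0.004, 0, 0.015, 0], [-1, 0, 0, 0.025, 0], [-1, 0, 0, 0.025, 0], [-1, 0, 0, 0.02, 0], [-1, 0, 0, 0.017, 0], [-1, 0, 0, 0.014, 0], [-1, 0, 0, 0.012, 0], [-1, 0, 0, 0.008, 0], [-1, 0, 0, 0.005, 0], [-1, 0, 0, 0.004, 0], [-1, 0, 0, 0.003, 0], [-1, 0, 0, 0, 0]]])

```text
time_s: 21.35
tcp_pos: [0.4582, 0.3188, 0.1129]
tool_rot: [2.289, 2.152, 0.0]
contact_force: [0.3, -0.3, -1.6]
width: 0.0117
```

play_rows(motion=[[[-1, 0, 0, 0.002, 0], [-1, 0, 0, 0, 0], [-1, 0, 0, 0, 0]]])

```text
time_s: 21.6
tcp_pos: [0.4583, 0.3189, 0.1112]
tool_rot: [2.288, 2.152, 0.001]
contact_force: [0.2, 0.2, -1.2]
width: 0.0117
```

play_rows(motion=[[[-1, 0, 0, 0.002, 0], [-1, 0, 0, 0.001, 0], [-1, 0, 0, 0, 0], [-1, 0, 0, 0, 0]]])

```text
time_s: 21.93
tcp_pos: [0.4582, 0.3189, 0.108]
tool_rot: [2.288, 2.152, 0.0]
contact_force: [0.5, 0.4, 0.4]
width: 0.012
```

Contact force has come off; nudge half a millimetre more, release, then retreat.

play_rows(motion=[[[-1, 0, 0, 0.0005, 0], [-1, 0, 0, 0, 0], [-0.4, 0, 0, 0, 0], [-0.4, 0, 0, 0, 0], [-0.4, 0, 0, 0, 0], [-0.4, 0, 0, 0, 0], [-0.4, 0, 0, -0.01, 0], [-0.4, 0, 0, -0.02, 0], [-0.4, 0, 0, -0.03, 0], [-0.4, 0, 0, -0.03, 0], [-0.4, 0, 0, -0.03, 0], [0, 0, 0, 0, 0]]])

```text
time_s: 22.93
tcp_pos: [0.4604, 0.3203, 0.2339]
tool_rot: [2.287, 2.151, 0.012]
contact_force: [0.6, 0.3, 0.6]
width: 0.0315
```

play_rows(motion=[[[0, 0.03, 0, -0.01, 0], [0, 0.03, 0, -0.01, 0], [0, 0.03, 0, 0, 0], [0, 0.03, 0, 0, 0], [0, 0.03, 0, 0, 0], [0, 0.03, 0, 0, 0], [0, 0.03, 0, 0, 0], [0, 0.03, 0, 0, 0], [0, 0.03, 0, 0, 0], [0, 0.03, 0, 0, 0], [0, 0, 0, 0, 0], [0, 0, 0, 0, 0]]])

```text
time_s: 23.93
tcp_pos: [0.4761, 0.6192, 0.2471]
tool_rot: [2.287, 2.154, -0.001]
contact_force: [-0.5, -0.9, 0.2]
width: 0.0459
```

```bash
python3 - <<'E'
from h import *
print(read_state()['tcp_pos'],read_state()['time_s'])
cv2.imwrite("pics/k1.png",camera("top"));cv2.imwrite("pics/k2.png",camera("scene"))
v=np.hstack([cv2.imread("pics/top0.png")[90:290,90:420],cv2.imread("pics/k1.png")[90:290,90:420]])
cv2.imwrite("pics/k3.png",cv2.resize(v,None,fx=1.2,fy=1.2))
for t,z in(("cup",.075),("bowl",.05),("tin_dented",.09)):
    for m in masks_of(t,"top"): print(t,round(m['conf'],2),np.round(m['uv'],1))
E
```

```text
[0.47607493 0.61915638 0.2470624 ] 23.9333
cup 0.84 [215.  133.6]
bowl 0.85 [290.9 132.1]
bowl 0.33 [124.1 241.5]
tin_dented 0.86 [219.5 233.4]
```

View pics/k1.png

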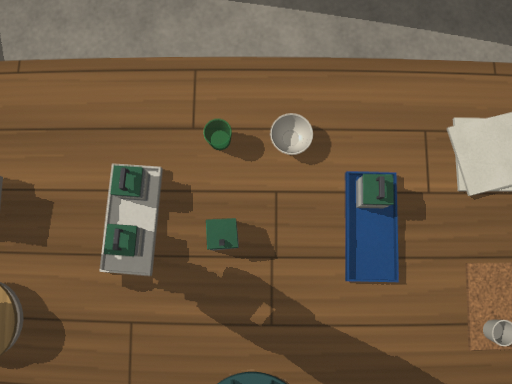

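View pics/k2.png

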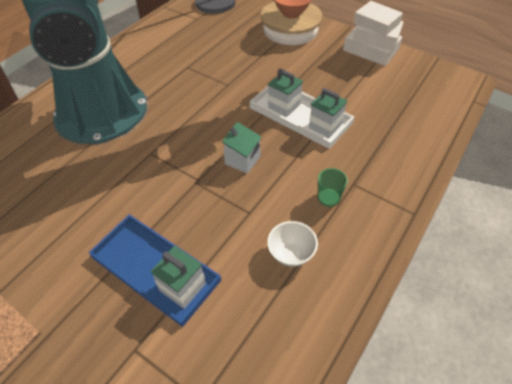

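```bash
python3 - <<'E'
from h import *
im=camera("top"); hsv=cv2.cvtColor(im,cv2.COLOR_BGR2HSV)
g=((abs(hsv[...,0].astype(int)-78)<16)&(hsv[...,1]>110)).astype(np.uint8)
for n,(u,v),c,a in (("w1",(127,181),(.5175,.3155),-3.45),("w2",(121,240),(.5175,.3155),-3.45),("b",(378,190),(.505,-.2985),-1.06)):
    m=np.zeros_like(g); m[v-22:v+22,u-22:u+22]=1
    px=np.argwhere((g*m)>0)[:,::-1]; w=proj("top",px,.097)
    r=cv2.minAreaRect((w*1000).astype(np.float32)); d=np.array(r[0])/1000-c; t=np.radians(a)
    print(n,np.round(r,1) if 0 else r, "tray frame",(np.array([[np.cos(t),np.sin(t)],[-np.sin(t),np.cos(t)]])@d).round(4))
s=pix("top",[(.605,.3105,.131),(.459,.3185,.131),(.586,-.2995,.131)]);print(s.round(1))
E
```

```text
w1 ((602.6181640625, 311.43572998046875), (69.09677124023438, 70.088623046875), 86.8575668334961) tray frame [0.0852 0.0011]
w2 ((459.4534912109375, 318.8076171875), (70.26265716552734, 70.10133361816406), 87.27935028076172) tray frame [-0.0581 -0.0002]
b ((587.57421875, -300.61212158203125), (70.83857727050781, 73.49674224853516), 88.26593017578125) tray frame [ 0.0826 -0.0006]
[[122.5 176.8]
 [115.7 238.7]
 [381.8 186.7]]
```

All three tins sit well inside the limits, so I'm handing in.

```bash
python3 -c "
from plant import *
print(hand_in())"
```

```text
the job is handed in; nothing more can be done
None
```

I hefted the three sound tins by their handles, sorted them into the trays, and handed the job in at about 24 s of the 67 s allowed. The hand-in reports no verdict.

| Tin picked up | Wrist load | Sorted as | Tray and position from its centre (along, across) |
|---|---|---|---|
| beside the cup | 1.2–1.9 N | empty | white, +85 mm, +1 mm |
| beside the bowl | about 6 N | full | blue, +83 mm, −1 mm |
| near the dented tin, on the blue-tray side | about 1.1 N | empty | white, −58 mm, 0 mm |

- **Placing:** The last pictures show all three upright and let go, well inside the 105 mm and 32 mm limits. The arm had been moved clear of them.
- **Firm set-down:** The first tin was pressed onto the tray with about 16 N before I let go. It still stood square afterwards; the other two went down with only about 1 N.
- **Bystanders:** The cup, the bowl and the dented tin show no movement. The trained networks' reported centres for them moved by at most about 3 px, roughly 7 mm, which is within their usual scatter.
- **Calibration:** The two cameras put the tray centres 5–9 mm apart in depth. I used the top-camera corners, with a shift of a few millimetres at most.

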